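# Re-seat the analyser's service cover

### The arm

A 6-joint arm with a two-finger parallel gripper is mounted at the origin on the work surface. World frame = base frame: x ahead of the robot, y to its left, z up, the work surface at z = 0. Lengths are in m, angles in rad, forces in N, time in s.
With the tool pointing down it reaches from about 0.25 to 0.725 m from the base axis. Payload 4 kg.
Tool frame: the origin (TCP) lies on the centre line of the jaws, within the pads' length; the fingertips stand 22 mm ahead of it and the grasp point (between the pads) lies 3 mm ahead of it; z points along the fingers, y is the line along which they close (so a half turn about z gives the same grasp; the last joint's range is limited). The gripper opens to 85 mm and grips with 20 to 120 N. Pads are 22 mm wide; open, the fingers measure 114 mm over their backs; the gripper's body (76 mm by 85 mm) begins 54 mm behind the grasp point. The pads swing forward as they close: fully open they stand 13 mm farther back than shut.
Start: joints at [1.235, 0.241, 0.005, 1.335, 0, 1.571], TCP at [0.165, 0.472, 0.253] pointing down, gripper open.
Joint ranges: [-2.72, 2.72], [-1.05, 1.87], [-1.09, 1.28], [-1.99, 2.15], [-1.42, 1.44], [-3.14, 3.14]. Speed limits (rad/s): [2.79, 2.79, 3.14, 3.14, 3.14, 3.14].

### API

Orientations are given as a unit quaternion [x, y, z, w].
In Python, from workcell import bot gives the robot as it stands.
- The arm moves only by the shell command python3 -m inch 'ROWS'. ROWS is JSON, one flat list of numbers, 7 for each row, row after row: the shift along the world's x, y, z in mm, then the turn, a rotation vector about the world's x, y, z in rad, then the opening in per cent of the stroke, from 0 (shut) to 100 (fully open). A call has 1 to 8 rows; each row is the pose to reach, as a shift and turn from the pose commanded when the call began; what a row does not reach only later rows make up. A row lasts 1/12 s, in which the tool goes at most 41.7 mm and 7.16 degrees, less where a joint would pass 70% of its speed; a pose out of reach is approached as far as the arm can. A call with a gripper value outside its range is refused whole. The fingers move at their own pace and stop on an object; the grip force is fixed at half the most. Time passes only in rows, so rows that repeat a pose let the fingers close. It gives the time, the measured TCP pose, the force, the opening and the grip force at its end, in the units of the state.
- bot.get_obs(): the state, without advancing time (a new reading comes with each control period).
- bot.camera(name): name is "side" or "top"; returns the picture (480x640x3 uint8, blue, green, red); there is no depth.
- bot.camera_info(name): a dict with "intrinsics" (3x3 intrinsics, pixels), "camera_from_world" (4x4, takes a point from world to camera coordinates). Camera axes: x right, y down, z forward; pixel columns grow to the right and rows downward; lengths in m; the calibration is good to about 2 mm. A picture is of the moment at which its call begins. camera_info takes no time and is no camera call.
- bot.job_done(): hands the job in; it is judged then, once.
Trained networks look in the newest picture that a camera, given by its name, has taken for a name from the list of things; names that differ only in an ending like _2 or _b are one class to them, and where a whole thing is asked for, a point or a joint stands for the part that bears it (a point fixed in the world has none). Each returns a list of dicts, best first, with "confidence" (0 to 1); they miss things now and then, are a little off and sometimes report something else, mostly with a low value. They report only what shows in the picture. A call takes as long as a camera call. They do not tell look-alikes from the thing itself.
- bot.silhouettes(camera, target): "mask" (480x640 bool, what is visible of it) and "uv" ([column, row] in pixels, amid what is visible of it).
- bot.spot_point(camera, target): "uv" ([column, row] in pixels: a listed point, or the origin of a listed thing).
The state is a dict: "clock": time; "joint_pos": joint angles; "joint_vel": joint speeds; "tau": joint torques, N m; "eef_pos": TCP position; "tool_rot": TCP orientation; "ft_force": force on the tool from outside, world axes, zero at the start; "ft_torque": the same for the moment, N m; "grip_width": finger opening in m; "grasp_force": force on a finger pad.
Only numpy, scipy, OpenCV 4.12 (cv2) and the standard library are available. Lean on these libraries where they do the work, as an engineer would, in place of code of your own. Each camera call takes 0.05 s, during which the arm holds its last target. There are 200 camera calls.

### The job

Lift the black tube rack off the grey service cover of the low white analyser and stand it upright, flat on the floor of the blue tray. Then turn the blue wing of the cover's quarter-turn fastener clockwise until its white slot line points at the two red marks, and after that push the cover down until it is flush with the frame around it. Finish while still holding the cover pressed down flush, with the fastener still lined up, and leave everything else on the bench as it stands.

Things in the scene. Friction and masses are not known exactly. Their poses are not given: they have to be found in the camera images.
- analyser: low white bench analyser, fixed, 280 (own x) x 360 (own y) x 90 mm tall; its place and yaw vary. Origin: centre of its underside; z up. A 174 x 254 mm opening in the middle of its top holds the service cover.
- frame_top (a point): centre of the cover opening at the level of the white frame's top face, 90 mm above the bench; axes as the analyser. The cover is flush when its top face is level with this point.
- cover_center (a point): centre of the top face of the grey service cover, a plate 170 (own x) x 250 (own y) mm, axes as the analyser. It rises and sinks with the cover.
- push_pad (a point): centre of the black square 60 mm pad on the cover's top face, 55 mm to the own -y side of the cover's centre; a good place to push, once the rack is off it.
- cover (a joint): how far the cover has sunk into the frame, m: 0 = standing 6 mm proud on its sprung gasket, 0.006 = flush, on its stop. It moves straight down only; it starts to sink at about 6 N and is fully down at about 12 N, and it rises again when let go.
- wing (a point): centre of the blue wing grip of the fastener, 18 mm above the cover's top face and 70 mm to the own +y side of the cover's centre. The wing is an upright bar 40 mm long (own x), 10 mm thick (own y), from 4 to 32 mm above the cover, on a steel disc 32 mm across and 4 mm high; a white slot line runs along its top. Own z up; own axes turn with the wing.
- fastener (a joint): angle of the wing about the vertical, rad, counterclockwise from above positive: 0 = slot line on the two red marks, which lie on the line through the wing's centre along the cover's own x. Starts 0.7 to 1.4, so it is turned clockwise; it does not stop at 0 (stops are at -0.5 and 1.75). It turns with 0.06 N m of friction and stays where it is left.
- tube_rack: black specimen tube rack with eight purple-capped tubes fixed in it, 96 (own x) x 44 (own y) mm; its solid top block spans 45 to 75 mm above the underside, the caps reach 89 mm. About 0.2 kg. Origin: centre of the underside; z up. It starts standing on the cover, over the push pad, turned up to 0.4 rad from the analyser.
- rack_tray: shallow blue tray, fixed, 160 (own x) x 106 (own y) mm outside, 18 mm tall, walls and floor 4 mm, so 152 x 98 mm inside and the floor 4 to 5 mm above the bench. Origin: centre of the underside; z up. It stands to the left or to the right of the analyser.
- tip_box: yellow pipette-tip box, 115 x 80 x 58 mm; bystander. Origin: centre of the underside.
- sample_jar: clear jar with orange cap, 52 mm wide, 65 mm tall; bystander. Origin: centre of the underside.
- beaker: glass beaker, 68 mm wide, 85 mm tall; bystander. Origin: centre of the underside.
- reagent_bottle: white bottle, 70 mm wide, 160 mm tall; bystander. Origin: centre of the underside.
- spray_bottle: green spray bottle with white head, 84 mm wide, 211 mm tall; bystander. Origin: centre of the underside.
- timer: small orange bench timer lying on the rear (own +x) strip of the analyser's frame, 36 x 60 x 16 mm; bystander. Origin: centre of the underside.
Mind the look-alikes: they are no part of the job. Of the things that look like the tube_rack, the larger one is meant.

How it is judged:
By the outcome, as a careful person would: the job done as asked, in the order asked, and still so for the second after the job is handed in, while the arm keeps its last pose, push and grip.
It also fails if it takes over 72 s, if anything falls off the work surface, if the arm or the gripper's body presses on something with over 40 N, if the wrist force passes 120 N, or if a joint passes its speed limit or range.

## Working session

There is one attempt and no reset: what is moved stays moved. The work goes in short steps, Python scripts to look and compute and a shell command to move; the robot and the scene stay as the last step left them, time stands still between calls to the robot, and variables do not carry over. Pictures are saved under pics/ and viewed, at most 10 in all, crops included, and the job is handed in when it is done.

```bash
mkdir -p pics; ls
cat > h.py <<'E'
import numpy as np, cv2
from workcell import bot
def ray(cam,uv):
    i=bot.camera_info(cam);K=np.array(i["intrinsics"]);T=np.array(i["camera_from_world"])
    R,t=T[:3,:3],T[:3,3];return -R.T@t, R.T@np.linalg.solve(K,[uv[0],uv[1],1.])
def at_z(cam,uv,z):
    c,d=ray(cam,uv);return c+d*(z-c[2])/d[2]
def proj(cam,p):
    i=bot.camera_info(cam);T=np.array(i["camera_from_world"]);q=np.array(i["intrinsics"])@(T[:3,:3]@np.array(p)+T[:3,3]);return q[:2]/q[2]
def tri(a,b):
    c1,d1=ray("top",a);c2,d2=ray("side",b)
    s=np.linalg.lstsq(np.c_[d1,-d2],c2-c1,rcond=None)[0]
    p,q=c1+d1*s[0],c2+d2*s[1];return (p+q)/2,np.linalg.norm(p-q)
E
python3 - <<'E'
from h import *
np.set_printoptions(precision=3,suppress=True)
for c in("top","side"):
    cv2.imwrite(f"pics/{c}0.png",bot.camera(c)); print(c,ray(c,(320,240)))
for n in["frame_top","cover_center","push_pad","wing","tube_rack","rack_tray","analyser","timer"]:
    for c in("top","side"):
        print(n,c,[(np.round(r["uv"]),round(r["confidence"],2)) for r in bot.spot_point(c,n)][:4])
E
```

```text
pics
top (array([0.491, 0.002, 1.457]), array([ 0.106, -0.006, -0.994]))
side (array([ 0.324, -0.585,  0.675]), array([ 0.361,  0.661, -0.658]))
frame_top top [(array([324., 268.]), 0.89)]
frame_top side [(array([287., 293.]), 0.28)]
cover_center top []
cover_center side []
push_pad top [(array([349., 277.]), 0.61)]
push_pad side [(array([290., 280.]), 0.63)]
wing top [(array([298., 266.]), 0.59)]
wing side [(array([278., 229.]), 0.8)]
tube_rack top [(array([324., 182.]), 0.95), (array([342., 267.]), 0.59)]
tube_rack side [(array([301., 274.]), 0.66), (array([392., 253.]), 0.56)]
rack_tray top [(array([183., 307.]), 0.87)]
rack_tray side [(array([186., 203.]), 0.9), (array([299., 271.]), 0.62)]
analyser top [(array([323., 273.]), 0.98)]
analyser side [(array([286., 291.]), 0.88)]
timer top [(array([292., 218.]), 0.63), (array([201., 223.]), 0.4)]
timer side [(array([329., 219.]), 0.76)]
```

View pics/top0.png

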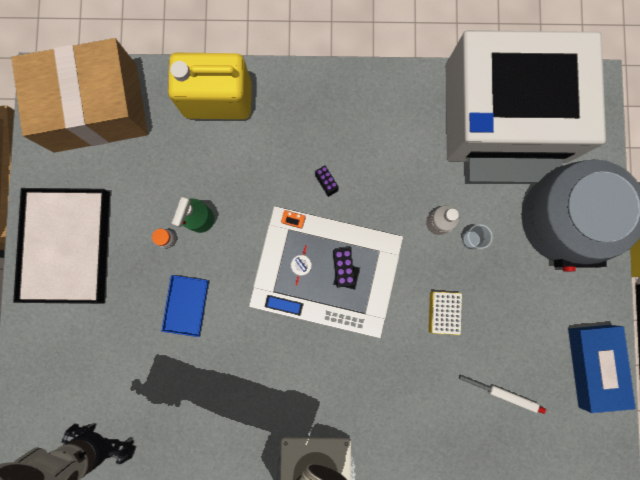

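View pics/side0.png

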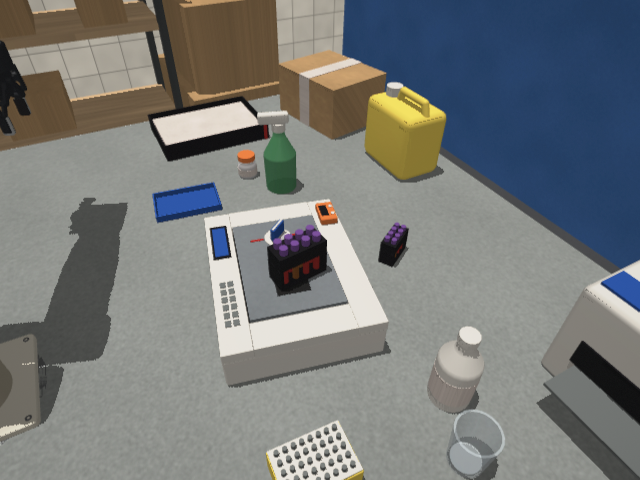

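The top view shows two rack look-alikes: the larger one stands on the cover (top 345,267; side 298,257) and the smaller one on the bench (top 327,180; side 394,243). I choose the one on the cover. The tray is at top (186,305), the wing at (301,265) and the red marks at (305,249) and (297,281). Next I measure and make one close crop.

```bash
cat > m.py <<'E'
from h import *
np.set_printoptions(precision=4,suppress=True)
im=cv2.imread("pics/top0.png");hsv=cv2.cvtColor(im,cv2.COLOR_BGR2HSV)
def poly(mask,z):
    # project mask pixels at z, min-area rect in mm
    v,u=np.nonzero(mask);P=np.array([at_z("top",(a,b),z)[:2] for a,b in zip(u,v)])
    r=cv2.minAreaRect((P*1000).astype(np.float32));return r,P.mean(0)
def big(m):
    n,l,s,c=cv2.connectedComponentsWithStats(m.astype(np.uint8));return l==1+np.argmax(s[1:,4])
def box(m,u0,u1,v0,v1):
    o=np.zeros_like(m);o[v0:v1,u0:u1]=m[v0:v1,u0:u1];return o
H,S,V=[hsv[...,k].astype(int) for k in range(3)]
caps=box((H>125)&(H<155)&(S>90)&(V>60),325,370,235,300)
print("caps",poly(caps,.185),caps.sum())
v,u=np.nonzero(caps);P=np.array([at_z("top",q,.185)[:2] for q in zip(u,v)])
w,E=np.linalg.eigh(np.cov(P.T));print("caps axis deg",np.degrees(np.arctan2(E[1,1],E[0,1])))
red=box((((H<8)|(H>172))&(S>120)&(V>80)),280,320,240,292)
n,l,s,c=cv2.connectedComponentsWithStats(red.astype(np.uint8))
for k in range(1,n): print("red",s[k,4],c[k],at_z("top",c[k],.096))
blue=box((H>100)&(H<125)&(S>120)&(V>60),150,220,265,345)
print("tray",poly(big(blue),.014))
v,u=np.nonzero(big(blue))
r=bot.silhouettes
bot.camera("top")
for n_,z in(("analyser",.09),("rack_tray",.012)):
    for x in r("top",n_)[:1]: print(n_,x["confidence"],poly(big(x["mask"]),z))
wv=box((H>100)&(H<125)&(S>120),286,316,252,280);print("wing blue",wv.sum(),[at_z("top",q,.128)[:2] for q in [np.argwhere(wv).mean(0)[::-1]]])
c=cv2.resize(im[200:345,245:410],None,fx=4,fy=4,interpolation=cv2.INTER_CUBIC)
cv2.imwrite("pics/crop0.png",c)
E
python3 m.py
```

```text
caps (((560.6752319335938, -65.71295928955078), (80.83280181884766, 35.592132568359375), 6.709964275360107), array([ 0.5611, -0.0665])) 279
caps axis deg -173.13208218748883
red 19 [304.3684 249.5789] [0.61   0.0351 0.096 ]
red 17 [297. 280.] [0.5283 0.0535 0.096 ]
tray (((455.48748779296875, 371.145263671875), (107.99484252929688, 159.80409240722656), 82.3603515625), array([0.4551, 0.3711]))Traceback (most recent call last):
  File "m.py", line 26, in <module>
    for x in r("top",n_)[:1]: print(n_,x["confidence"],poly(big(x["mask"]),z))
                                                       ~~~~^^^^^^^^^^^^^^^^^^
  File "m.py", line 6, in poly
    v,u=np.nonzero(mask);P=np.array([at_z("top",(a,b),z)[:2] for a,b in zip(u,v)])
                                     ~~~~^^^^^^^^^^^^^^^
  File "h.py", line 7, in at_z
    c,d=ray(cam,uv);return c+d*(z-c[2])/d[2]
        ~~~^^^^^^^^
  File "h.py", line 4, in ray
    i=bot.camera_info(cam);K=np.array(i["intrinsics"]);T=np.array(i["camera_from_world"])
ValueError: time passes only in moves, steps and waits
```

```bash
sed -i '2a from functools import lru_cache\n@lru_cache\ndef info(c): return bot.camera_info(c)' h.py; sed -i 's/i=bot.camera_info(cam)/i=info(cam)/' h.py
python3 m.py
```

```text
caps (((560.6752319335938, -65.71295928955078), (80.83280181884766, 35.592132568359375), 6.709964275360107), array([ 0.5611, -0.0665])) 279
caps axis deg -173.13208218748883
red 19 [304.3684 249.5789] [0.61   0.0351 0.096 ]
red 17 [297. 280.] [0.5283 0.0535 0.096 ]
tray (((455.48748779296875, 371.145263671875), (107.99484252929688, 159.80409240722656), 82.3603515625), array([0.4551, 0.3711]))
analyser 0.62 (((553.6864624023438, -24.797286987304688), (359.6332702636719, 280.0331115722656), 77.21945190429688), array([ 0.5478, -0.0243]))
rack_tray 0.77 (((456.33868408203125, 371.61163330078125), (112.65801239013672, 164.43284606933594), 82.65587615966797), array([0.4554, 0.3709]))
wing blue 1 [array([0.5667, 0.0372])]
```

View pics/crop0.png

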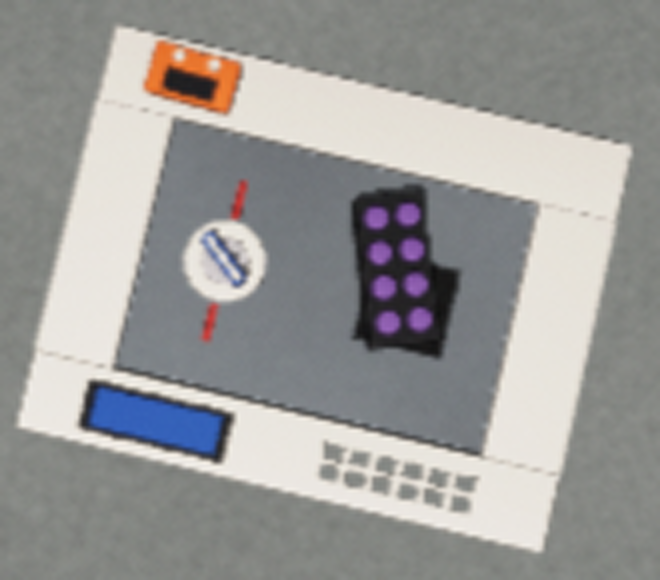

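The crop confirms the choice: the eight-tube rack stands on the cover at crop (395,265), over the black pad. The wing slot points up-left at crop (222,258), about 40° in world axes.

Run:
```python
from h import *
from scipy.spatial.transform import Rotation as R
np.set_printoptions(precision=4,suppress=True)
o=bot.get_obs();M=R.from_quat(o["tool_rot"]).as_matrix();print(M,o["eef_pos"],o["clock"],o["grip_width"],o["ft_force"])
print("y axis deg",np.degrees(np.arctan2(M[1,1],M[0,1])))
print("shift mm",(np.array([.5607,-.0657,.260])-o["eef_pos"])*1000)
```

```text
[[-0.9442  0.3295 -0.    ]
 [ 0.3295  0.9442 -0.    ]
 [-0.     -0.     -1.    ]] [0.1648 0.4721 0.2533] 1.15 0.085606680670991 [-1.2675  0.6085  0.5304]
y axis deg 70.76184871261184
shift mm [ 395.9413 -537.7561    6.7031]
```

```bash
python3 -m inch '[50,-67,1,0,0,0.057,100, 99,-134,2,0,0,0.114,100, 148,-202,3,0,0,0.17,100, 198,-269,3,0,0,0.227,100, 198,-269,3,0,0,0.227,100, 198,-269,3,0,0,0.227,100, 198,-269,3,0,0,0.227,100, 198,-269,3,0,0,0.227,100]'
```

```text
clock: 1.82
eef_pos: [0.3631, 0.2019, 0.2566]
tool_rot: [0.054, 0.999, 0.0, 0.0]
ft_force: [0.9, 0.6, -0.2]
grip_width: 0.0852
grasp_force: 0.0
```

```bash
python3 -m inch '[198,-269,3,0,0,0.227,100, 198,-269,3,0,0,0.227,100, 198,-269,3,0,0,0.227,100, 198,-269,3,0,0,0.227,100, 198,-269,3,0,0,0.227,100, 198,-269,3,0,0,0.227,100, 198,-269,3,0,0,0.227,100, 198,-269,3,0,0,0.227,100]'
```

```text
clock: 2.48
eef_pos: [0.5524, -0.0553, 0.2593]
tool_rot: [-0.059, 0.998, 0.0, 0.0]
ft_force: [0.3, 0.3, 0.5]
grip_width: 0.0857
grasp_force: 0.0
```

```bash
python3 -m inch '[0,0,0,0,0,0,100, 0,0,0,0,0,0,100, 0,0,-25,0,0,0,100, 0,0,-45,0,0,0,100, 0,0,-45,0,0,0,100]'
python3 - <<'E'
from h import *
o=bot.get_obs();print(o["eef_pos"],o["ft_force"])
a,b=bot.camera("side"),bot.camera("top")
cv2.imwrite("pics/c1.png",np.hstack([cv2.resize(a[180:320,210:350],None,fx=2.8,fy=2.8,interpolation=2),cv2.resize(b[200:340,270:410],None,fx=2.8,fy=2.8,interpolation=2)]))
E
```

```text
clock: 2.9
eef_pos: [0.5483, -0.0519, 0.2103]
tool_rot: [-0.06, 0.998, 0.001, -0.004]
ft_force: [-0.7, 0.2, -1.3]
grip_width: 0.0856
grasp_force: 0.0
[ 0.54826614 -0.05194525  0.2102538 ] [-0.7368431   0.1678976  -1.29136083]
```

View pics/c1.png

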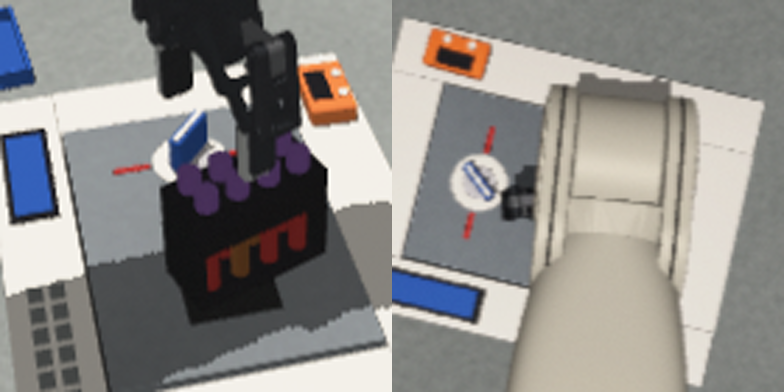

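The picture shows the near finger above the caps (left half, 255,150): the tool stopped about 18 mm short. I correct above the rack.

```bash
python3 -m inch '[0,0,15,0,0,0,100, 12,-14,20,0,0,0,100, 12,-14,20,0,0,0,100, 12,-14,20,0,0,0,100, 12,-14,20,0,0,0,100]'
```

```text
clock: 3.42
eef_pos: [0.5633, -0.0667, 0.2349]
tool_rot: [-0.059, 0.998, 0.0, 0.0]
ft_force: [-0.4, 0.2, 0.3]
grip_width: 0.0851
grasp_force: 0.0
```

```bash
python3 -m inch '[-2,1,-25,0,0,0,100, -2,1,-50,0,0,0,100, -2,1,-65,0,0,0,100, -2,1,-76,0,0,0,100, -2,1,-76,0,0,0,100, -2,1,-76,0,0,0,100]'; python3 -m inch '[0,0,0,0,0,0,30, 0,0,0,0,0,0,20, 0,0,0,0,0,0,10, 0,0,0,0,0,0,10, 0,0,0,0,0,0,10, 0,0,0,0,0,0,10, 0,0,0,0,0,0,10, 0,0,0,0,0,0,10]'
```

```text
clock: 3.92
eef_pos: [0.5605, -0.0657, 0.1577]
tool_rot: [-0.059, 0.998, 0.0, -0.001]
ft_force: [0.8, 0.6, 0.7]
grip_width: 0.0852
grasp_force: 0.0
clock: 4.58
eef_pos: [0.562, -0.0662, 0.1588]
tool_rot: [-0.059, 0.998, -0.0, 0.001]
ft_force: [0.3, 1.0, 4.1]
grip_width: 0.0433
grasp_force: 66.4
```

```bash
python3 -m inch '[0,0,15,0,0,0,10, 0,0,40,0,0,0,10, 0,0,70,0,0,0,10, 0,0,90,0,0,0,10, -8,30,95,0,0,-0.02,10, -17,66,95,0,0,-0.05,10, -25,100,95,0,0,-0.08,10, -33,135,95,0,0,-0.1,10]'; python3 -m inch '[-9,38,0,0,0,-0.02,10, -18,76,0,0,0,-0.04,10, -27,114,0,0,0,-0.06,10, -36,150,0,0,0,-0.08,10, -45,185,0,0,0,-0.1,10, -54,220,0,0,0,-0.12,10, -63,255,0,0,0,-0.14,10, -68,280,0,0,0,-0.15,10]'; python3 -m inch '[0,0,0,0,0,0,10, 0,0,0,0,0,0,10, 0,0,0,0,0,0,10]'
```

```text
clock: 5.25
eef_pos: [0.5274, 0.0693, 0.2521]
tool_rot: [-0.008, 1.0, -0.0, -0.001]
ft_force: [0.2, 0.9, -1.2]
grip_width: 0.0433
grasp_force: 65.7
clock: 5.92
eef_pos: [0.4587, 0.3511, 0.2516]
tool_rot: [0.065, 0.998, -0.001, -0.001]
ft_force: [0.6, -0.1, -2.4]
grip_width: 0.0435
grasp_force: 65.6
clock: 6.17
eef_pos: [0.4601, 0.348, 0.2519]
tool_rot: [0.066, 0.998, -0.001, -0.001]
ft_force: [0.2, 0.5, -2.2]
grip_width: 0.0432
grasp_force: 65.4
```

```bash
python3 -m inch '[-4,12,0,0,0,0,10, -4,23,0,0,0,0,10, -4,23,-35,0,0,0,10, -4,23,-70,0,0,0,10, -4,23,-105,0,0,0,10, -4,23,-140,0,0,0,10, -4,23,-160,0,0,0,10, -4,23,-160,0,0,0,10]'; python3 -m inch '[0,0,0,0,0,0,10, 0,0,0,0,0,0,10]';  python3 - <<'E'
from h import *
o=bot.get_obs();print(o["eef_pos"],o["ft_force"])
a,b=bot.camera("side"),bot.camera("top")
cv2.imwrite("pics/c2.png",np.hstack([cv2.resize(a[110:240,120:250],None,fx=3,fy=3,interpolation=2),cv2.resize(b[240:370,120:250],None,fx=3,fy=3,interpolation=2)]))
E
```

```text
clock: 6.83
eef_pos: [0.4535, 0.3691, 0.0875]
tool_rot: [0.066, 0.998, -0.004, -0.004]
ft_force: [-1.6, -1.9, -2.9]
grip_width: 0.0431
grasp_force: 65.5
clock: 7.0
eef_pos: [0.4578, 0.3727, 0.0949]
tool_rot: [0.066, 0.998, 0.001, 0.001]
ft_force: [0.1, -0.2, -1.9]
grip_width: 0.0434
grasp_force: 65.5
[0.45777532 0.37267012 0.09491867] [ 0.05459084 -0.16112659 -1.91625021]
```

View pics/c2.png

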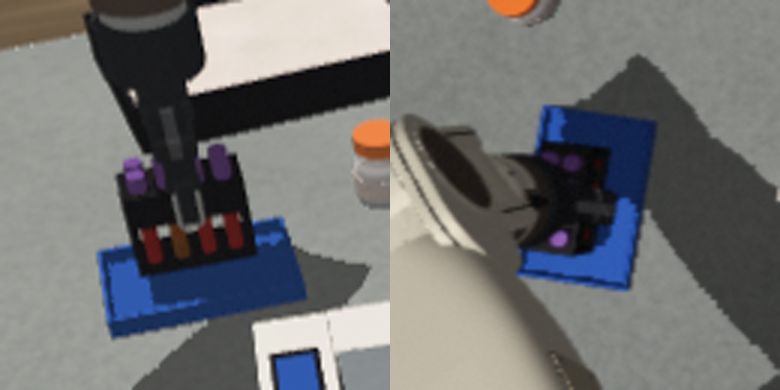

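The rack is held upright and aligned above the tray interior. I lower it.

```bash
python3 -m inch '[-2,-1,-10,0,0,0,10, -2,-1,-18,0,0,0,10, -2,-1,-24,0,0,0,10, -2,-1,-24,0,0,0,10, -2,-1,-24,0,0,0,10]'; python3 -m inch '[0,0,-1,0,0,0,10, 0,0,-2,0,0,0,10, 0,0,-3,0,0,0,10, 0,0,-3,0,0,0,10, 0,0,-3,0,0,0,10]'
```

```text
clock: 7.52
eef_pos: [0.4541, 0.3704, 0.0686]
tool_rot: [0.066, 0.998, -0.0, -0.0]
ft_force: [0.1, 0.1, -2.2]
grip_width: 0.043
grasp_force: 65.6
clock: 7.93
eef_pos: [0.4545, 0.3708, 0.0675]
tool_rot: [0.066, 0.998, 0.0, 0.0]
ft_force: [-2.6, -0.7, 5.5]
grip_width: 0.0429
grasp_force: 66.4
```

```bash
python3 -m inch '[0,0,1,0,0,0,60, 0,0,1,0,0,0,80, 0,0,1,0,0,0,80, 0,0,1,0,0,0,80, 0,0,1,0,0,0,80]'; python3 -m inch '[0,0,12,0,0,0,80, 0,0,30,0,0,0,80, 0,0,60,0,0,0,80, 0,0,100,0,0,0,80, 0,0,135,0,0,0,80, 0,0,150,0,0,0,80, 0,0,150,0,0,0,80]'
python3 - <<'E'
from h import *
o=bot.get_obs();print(o["eef_pos"],o["ft_force"])
a,b=bot.camera("side"),bot.camera("top")
cv2.imwrite("pics/top3.png",b)
cv2.imwrite("pics/c3.png",np.hstack([cv2.resize(a[150:240,130:250],None,fx=3.3,fy=4.4,interpolation=2),cv2.resize(b[225:315,250:370],None,fx=3.3,fy=4.4,interpolation=2)]))
E
```

```text
clock: 8.35
eef_pos: [0.4546, 0.3708, 0.0671]
tool_rot: [0.066, 0.998, 0.0, 0.0]
ft_force: [0.0, -0.5, -0.3]
grip_width: 0.0682
grasp_force: 0.0
clock: 8.93
eef_pos: [0.4566, 0.3725, 0.2227]
tool_rot: [0.066, 0.998, 0.003, 0.004]
ft_force: [0.7, 1.0, 1.6]
grip_width: 0.0684
grasp_force: 0.0
[0.45664038 0.37250252 0.22269122] [0.74063279 0.95417084 1.55975946]
```

View pics/c3.png

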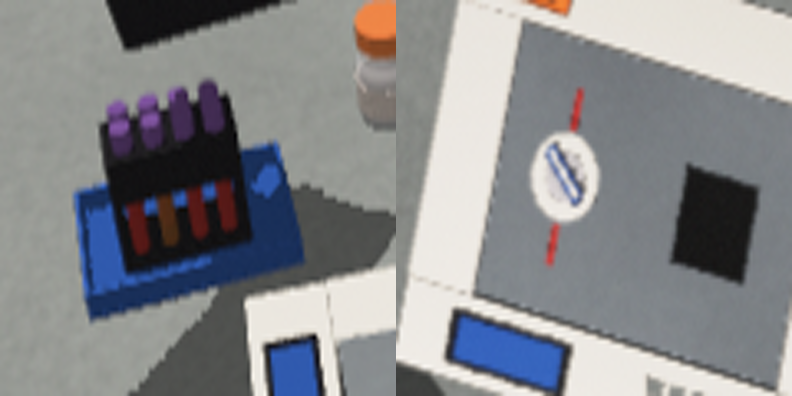

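The rack stands upright in the tray, and the pad is free. The wing is at right half (565,175). Now I measure its angle and position.

Run:
```python
from h import *
np.set_printoptions(precision=4,suppress=True)
im=cv2.imread("pics/top3.png").astype(int)
b,g,r=im[...,0],im[...,1],im[...,2]
m=np.zeros(b.shape);w=np.clip(b-r-25,0,None);m[254:278,286:314]=w[254:278,286:314]
v,u=np.nonzero(m);P=np.array([at_z("top",q,.126)[:2] for q in zip(u,v)]);W=m[v,u]
c=np.average(P,0,W);e,E=np.linalg.eigh(np.cov(P.T,aweights=W));print(len(u),c,np.degrees(np.arctan2(E[1,1],E[0,1]))%180,np.sqrt(e))
yaw=np.radians(-12.78);C=np.array([.5537,-.0248])
ey=np.array([-np.sin(yaw),np.cos(yaw)]);print("wing",C+.07*ey,"pad",C-.055*ey)
for c_ in("top","side"): print([ (x["uv"],x["confidence"]) for x in bot.spot_point(c_,"wing")], proj(c_,[*(C+.07*ey),.114]))
bot.camera_info
```

```text
45 [0.5688 0.0438] 35.61872935636703 [0.0036 0.0119]
wing [0.5692 0.0435] pad [ 0.5415 -0.0784]
[([325.5, 269.0], 0.74), ([297.9, 266.8], 0.52)] [300.7938 264.3365]
[([279.8, 229.9], 0.84)] [276.9309 230.3873]
```

```bash
python3 -m inch '[10,-30,0,0,0,0.07,60, 22,-63,0,0,0,0.15,60, 34,-96,0,0,0,0.23,60, 46,-130,0,0,0,0.31,60, 57,-163,0,0,0,0.39,60, 69,-196,0,0,0,0.47,60, 80,-229,0,0,0,0.55,60, 90,-258,0,0,0,0.62,60]'; python3 -m inch '[10,-30,0,0,0,0.08,60, 20,-60,0,0,0,0.17,60, 24,-69,0,0,0,0.18,60, 24,-69,0,0,0,0.18,60, 24,-69,0,0,0,0.18,60, 24,-69,0,0,0,0.18,60, 24,-69,0,0,0,0.18,60]'
```

```text
clock: 9.8
eef_pos: [0.5438, 0.1104, 0.215]
tool_rot: [-0.243, 0.97, -0.0, -0.002]
ft_force: [0.6, -0.0, -0.1]
grip_width: 0.0512
grasp_force: 0.0
clock: 10.38
eef_pos: [0.5678, 0.045, 0.2165]
tool_rot: [-0.329, 0.944, 0.0, -0.001]
ft_force: [-0.1, -0.3, -1.0]
grip_width: 0.0513
grasp_force: 0.0
```

```bash
python3 -m inch '[1,-1,-25,0,0,0,60, 1,-1,-50,0,0,0,60, 1,-1,-70,0,0,0,60, 1,-1,-84,0,0,0,60, 1,-1,-92,0,0,0,60, 1,-1,-92,0,0,0,60, 1,-1,-92,0,0,0,60]'; python3 -m inch '[0,0,0,0,0,0,40, 0,0,0,0,0,0,25, 0,0,0,0,0,0,15, 0,0,0,0,0,0,5, 0,0,0,0,0,0,0, 0,0,0,0,0,0,0, 0,0,0,0,0,0,0, 0,0,0,0,0,0,0]'
```

```text
clock: 10.97
eef_pos: [0.5694, 0.0436, 0.1254]
tool_rot: [-0.328, 0.945, 0.0, -0.0]
ft_force: [0.5, 0.7, 0.9]
grip_width: 0.0514
grasp_force: 0.0
clock: 11.63
eef_pos: [0.5687, 0.0447, 0.1266]
tool_rot: [-0.328, 0.945, 0.002, 0.0]
ft_force: [-4.3, 6.2, 5.0]
grip_width: 0.009
grasp_force: 61.7
```

```bash
python3 -m inch '[-0.5,1,0,0,0,-0.1,0, -0.5,1,0,0,0,-0.2,0, -0.5,1,0,0,0,-0.3,0, -0.5,1,0,0,0,-0.4,0, -0.5,1,0,0,0,-0.5,0, -0.5,1,0,0,0,-0.6,0, -0.5,1,0,0,0,-0.7,0, -0.5,1,0,0,0,-0.78,0]'; python3 -m inch '[0,0,0,0,0,-0.06,0, 0,0,0,0,0,-0.09,0, 0,0,0,0,0,-0.112,0, 0,0,0,0,0,-0.112,0, 0,0,0,0,0,-0.112,0, 0,0,0,0,0,-0.112,0]'
python3 - <<'E'
from h import *
from scipy.spatial.transform import Rotation as R
o=bot.get_obs();M=R.from_quat(o["tool_rot"]).as_matrix();print(np.degrees(np.arctan2(M[1,1],M[0,1])),o["ft_torque"])
E
```

```text
clock: 12.3
eef_pos: [0.5685, 0.0451, 0.1266]
tool_rot: [0.058, 0.998, 0.002, -0.0]
ft_force: [-3.4, 4.2, 6.1]
grip_width: 0.0086
grasp_force: 61.6
clock: 12.8
eef_pos: [0.5686, 0.0452, 0.1266]
tool_rot: [0.111, 0.994, 0.002, -0.0]
ft_force: [-3.4, 3.5, 4.6]
grip_width: 0.0089
grasp_force: 61.6
77.23019492814393 [ 0.76035616  0.76000568 -0.06561118]
```

```bash
python3 -m inch '[0,0,0,0,0,0,20, 0,0,0,0,0,0,40, 0,0,0,0,0,0,50, 0,0,0,0,0,0,50, 0,0,20,0,0,0,50, 0,0,50,0,0,0,50, 0,0,80,0,0,0,50, 0,0,80,0,0,0,50]'; python3 -m inch '[-9,-40,0,0,0,0,20, -18,-80,0,0,0,0,0, -27,-124,0,0,0,0,0, -27,-124,0,0,0,0,0, -27,-124,0,0,0,0,0, -27,-124,0,0,0,0,0]'
python3 - <<'E'
from h import *
np.set_printoptions(precision=4,suppress=True)
b=bot.camera("top");cv2.imwrite("pics/top4.png",b);a=bot.camera("side")
cv2.imwrite("pics/c4.png",np.hstack([cv2.resize(a[195:265,230:330],None,fx=4,fy=5,interpolation=2),cv2.resize(b[230:300,255:355],None,fx=4,fy=5,interpolation=2)]))
im=b.astype(int);w=np.clip(im[...,0]-im[...,2]-25,0,None);m=np.zeros(w.shape);m[254:278,286:314]=w[254:278,286:314]
v,u=np.nonzero(m);P=np.array([at_z("top",q,.126)[:2] for q in zip(u,v)]);W=m[v,u]
c=np.average(P,0,W);e,E=np.linalg.eigh(np.cov(P.T,aweights=W));print(len(u),c,np.degrees(np.arctan(E[1,1]/E[0,1])))
E
```

```text
clock: 13.47
eef_pos: [0.5725, 0.0437, 0.2117]
tool_rot: [0.112, 0.994, 0.001, 0.006]
ft_force: [1.4, -0.3, 0.7]
grip_width: 0.0425
grasp_force: 0.0
clock: 13.97
eef_pos: [0.5421, -0.0805, 0.2051]
tool_rot: [0.112, 0.994, 0.0, 0.0]
ft_force: [0.1, 0.5, 0.3]
grip_width: -0.0
grasp_force: 0.0
37 [0.5668 0.0438] -14.092702047562865
```

View pics/c4.png

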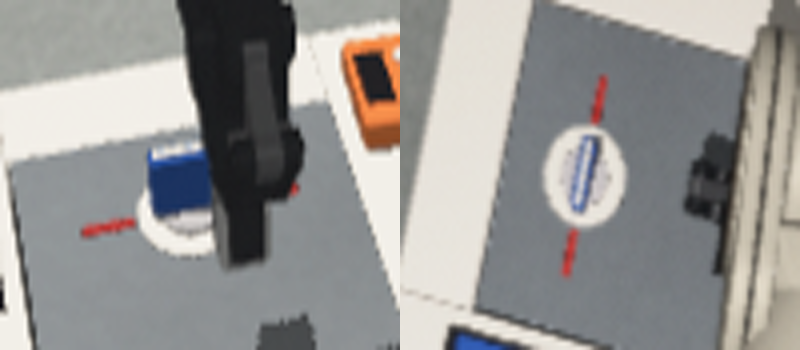

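The slot line runs along the two red marks (right half: line at 585,175; marks at 600,100 and 570,252). Now I push on the pad.

```bash
python3 -m inch '[0,1,-30,0,0,0,0, 0,1,-60,0,0,0,0, 0,1,-75,0,0,0,0, 0,1,-81,0,0,0,0, 0,1,-81,0,0,0,0, 0,1,-81,0,0,0,0]'; python3 -m inch '[0,0,-2,0,0,0,0, 0,0,-4,0,0,0,0, 0,0,-6,0,0,0,0, 0,0,-8,0,0,0,0, 0,0,-8,0,0,0,0, 0,0,-8,0,0,0,0]'
```

```text
clock: 14.57
eef_pos: [0.5426, -0.0783, 0.1247]
tool_rot: [0.111, 0.994, 0.0, 0.0]
ft_force: [0.3, 0.8, 0.8]
grip_width: -0.0002
grasp_force: 0.0
clock: 15.07
eef_pos: [0.5427, -0.0793, 0.1175]
tool_rot: [0.112, 0.994, 0.0, 0.001]
ft_force: [-1.1, -0.2, 6.8]
grip_width: -0.0003
grasp_force: 3.1
```

```bash
python3 -m inch '[0,0,-2,0,0,0,0, 0,0,-4,0,0,0,0, 0,0,-5,0,0,0,0, 0,0,-6,0,0,0,0, 0,0,-6,0,0,0,0, 0,0,-6,0,0,0,0]'; python3 -m inch '[0,0,-1,0,0,0,0, 0,0,-2,0,0,0,0, 0,0,-2,0,0,0,0, 0,0,-2,0,0,0,0]'
```

```text
clock: 15.57
eef_pos: [0.5427, -0.0793, 0.1125]
tool_rot: [0.112, 0.994, 0.0, 0.001]
ft_force: [-2.5, 1.3, 11.4]
grip_width: 0.0001
grasp_force: 5.6
clock: 15.9
eef_pos: [0.5427, -0.0793, 0.112]
tool_rot: [0.112, 0.994, 0.0, 0.002]
ft_force: [-6.3, 1.7, 20.0]
grip_width: -0.0
grasp_force: 9.7
```

```bash
python3 -m inch '[0,0,-0.5,0,0,0,0, 0,0,-0.5,0,0,0,0, 0,0,-0.5,0,0,0,0]'
python3 - <<'E'
from h import *
b=bot.camera("top");a=bot.camera("side")
cv2.imwrite("pics/c5.png",np.hstack([cv2.resize(a[150:390,100:400],None,fx=1.33,fy=1.67,interpolation=2),cv2.resize(b[230:300,255:355],None,fx=4,fy=5.7,interpolation=2)[:400]]))
E
```

```text
clock: 16.15
eef_pos: [0.5427, -0.0793, 0.112]
tool_rot: [0.112, 0.994, 0.0, 0.002]
ft_force: [-6.5, 0.9, 21.1]
grip_width: 0.0001
grasp_force: 11.0Traceback (most recent call last):
  File "<stdin>", line 3, in <module>
    return _nx.concatenate(arrs, 1, dtype=dtype, casting=casting)
           ~~~~~~~~~~~~~~~^^^^^^^^^^^^^^^^^^^^^^^^^^^^^^^^^^^^^^^
ValueError: all the input array dimensions except for the concatenation axis must match exactly, but along dimension 0, the array at index 0 has size 401 and the array at index 1 has size 399
```

```bash
python3 -c "
import cv2;i=cv2.imread('pics/c5.png');print(i.shape)"
```

```text
[ WARN:0@0.007] global loadsave.cpp:275 findDecoder imread_('pics/c5.png'): can't open/read file: check file path/integrity
Traceback (most recent call last):
AttributeError: 'NoneType' object has no attribute 'shape'
```

Run:
```python
from h import *
b=bot.camera("top");a=bot.camera("side")
cv2.imwrite("pics/c5.png",np.hstack([cv2.resize(a[150:390,100:400],(400,400)),cv2.resize(b[230:300,255:355],(400,400),interpolation=2)]))
```

```text
(no output)
```

View pics/c5.png

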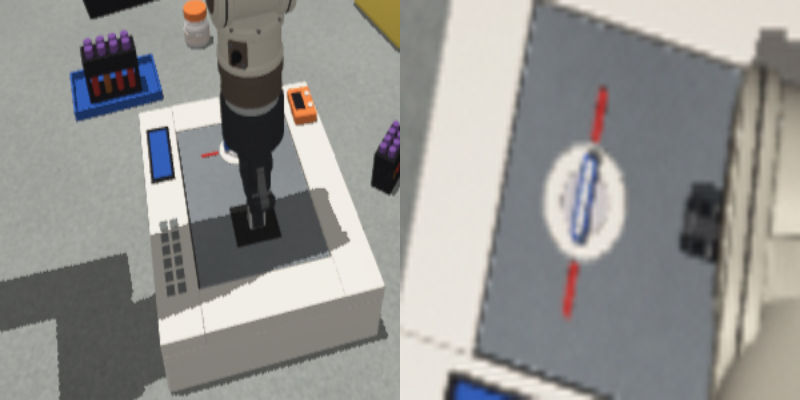

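The shut fingers press the pad at left (258,225) and the cover is down. The slot line at right (585,200) is on the red marks, and the rack stands in the tray at left (112,75).

```bash
python3 -c "
from workcell import bot
print(bot.job_done())"
```

```text
the job is handed in; nothing more can be done
None
```

I handed the job in at about 16 s: the rack stands upright in the blue tray, the slot line is on the red marks to within about 1°, and the arm is holding the cover on its stop with about 21 N.

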